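# Put the shopping away in the pantry organisers

### The arm

A 6-joint arm with a two-finger parallel gripper is mounted at the origin on the work surface. World frame = base frame: x ahead of the robot, y to its left, z up, the work surface at z = 0. Lengths are in mm, angles in rad, forces in N, time in s.
With the tool pointing down it reaches from about 200 to 875 mm from the base axis. Payload 3.4 kg.
Tool frame: the origin (TCP) lies between the finger pads; the fingertips stand 14 mm ahead of it and the grasp point (between the pads) lies 5 mm behind it; z points along the fingers, y is the line along which they close (so a half turn about z gives the same grasp; the last joint's range is limited). The gripper opens to 94 mm and grips with 3 to 60 N. Pads are 16 mm wide; open, the fingers measure 119 mm over their backs; the gripper's body (75 mm by 177 mm) begins 78 mm behind the grasp point.
Start: joints at [1.089, 0.276, 1.505, -0, 1.361, -0.121], TCP at [203.007, 538.008, 219.493] pointing down, gripper open.
Joint ranges: [-2.89, 2.89], [-0.75, 2.08], [0.22, 2.7], [-1.18, 4.32], [0.11, 2.71], [-2.7, 2.7]. Speed limits (rad/s): [2.57, 2.57, 3.14, 3.14, 3.14, 3.14].

### API

Orientations are given as a rotation vector (axis times angle).
In Python, from bench import * gives the robot as it stands.
- The arm moves only by the tool arm_command, never from a script. Its arguments are lists of equal length, an entry for each row: "travel": the shift along the tool's x, y, z in units of 40 mm (1.0 is 40 mm), a list of three; "twist": the turn about the tool's z in units of 6 degrees (1.0 is 6 degrees); "grip": the opening, from 0 (shut) to 1 (fully open). In form: {"travel": [[dx, dy, dz], ...], "twist": [twist, ...], "grip": [grip, ...]}. A call has 1 to 12 rows; each row shifts and turns the commanded pose from where the row before left it, along the tool's axes as they then stand; what a row does not reach is not made up. A row lasts 1/12 s, in which the tool goes at most 41.7 mm and 7.16 degrees, less where a joint would pass 70% of its speed; a pose out of reach is approached as far as the arm can. A call is refused whole if a number of a shift passes 1 or a number of a turn 1, either way. A call with a gripper value outside its range is refused whole. The fingers move at their own pace and stop on an object; "force" is the grip in N (left out, the last holds). Time passes only in rows, so rows that do not move let the fingers close. It gives the time, the measured TCP pose, the force, the opening and the grip force at its end, in the units of the state.
- read_state(): the state, without advancing time (a new reading comes with each control period).
- get_image(name): name is "scene" or "side" or "wrist"; returns a dict with "color" (400x640x3 uint8, red, green, blue), "fx", "fy", "cx", "cy" (pixels), "R" (3x3) and "t" (3): a world point X has camera coordinates R X + t. Camera axes: x right, y down, z forward; pixel columns grow to the right and rows downward; lengths in mm; the calibration is good to about 2 mm. A picture is of the moment at which its call begins. There is no depth.
- sign_off(): hands the job in; it is judged then, once.
The state is a dict: "clock": time; "q": joint angles; "qvel": joint speeds; "joint_efforts": joint torques, N m; "tool_pos": TCP position; "eef_rot": TCP orientation; "contact_force": force on the tool from outside, world axes, zero at the start; "ft_torque": the same for the moment, N m; "grip_width": finger opening in mm; "gripper_force": force on a finger pad.
Only numpy, scipy, OpenCV 4.12 (cv2) and the standard library are available. Lean on these libraries where they do the work, as an engineer would, in place of code of your own. Each camera call takes 0.05 s, during which the arm holds its last target. There are 200 camera calls.

### The job

Put the five groceries on the pantry counter away where their kind belongs: the two tins in the wire basket, stacked, with the wide tin underneath and the small one centred on top of it; the red and the yellow spice jar upright in the two empty bays of the wooden spice tray, one to a bay; and the tea carton standing upright in the white bin, on its floor beside the carton already there. Set each thing down gently rather than letting it drop, and leave the jar and the carton that are already put away where they are.

Things in the scene. Friction and masses are not known exactly. Their poses are not given: they have to be found in the camera images.
- wide_tin: Loose food tin, upright cylinder, green label and bare steel top; 62 mm diameter, 60 mm tall, about 0.17 kg. Origin: centre of its underside; z up.
- small_tin: Loose small tin of tomato paste, upright cylinder, red label and bare steel top; 53 mm diameter, 38 mm tall, about 0.09 kg. Origin: centre of its underside; z up.
- red_jar: Loose glass spice jar, upright, red lid and red-brown spice; glass 44 mm diameter up to 74 mm, above it the lid, 42 mm diameter, top at 100 mm; about 0.13 kg. Origin: centre of its underside; z up.
- yellow_jar: Loose glass spice jar, upright, yellow lid and yellow spice; same size and mass as the red jar. Origin: centre of its underside; z up.
- tea_carton: Loose tea carton, teal with a cream band, standing upright; 96 mm along its x, 58 mm along its y, 70 mm tall, about 0.08 kg. Origin: centre of its underside; z up.
- wire_basket: Open basket of bright steel wire, does not move; outside 150 mm along its x, 190 mm along its y, rim 60 mm above the counter; walls 4 mm thick, flat inner floor 8 mm above its origin. Empty at the start. Origin: centre of its underside, on the counter; z up.
- spice_tray: Low light-wood tray, fixed; outside 68 mm along its x, 194 mm along its y; walls 35 mm high, 5 mm thick; two 5 mm dividers, 30 mm high, make three bays 58 by 58 mm inside, in a row along y, centres at y = -63, 0, +63 mm, floors 6 mm above its origin. stock_jar stands in the middle bay; the end bays are empty. Origin: centre of its underside, on the counter; z up.
- carton_bin: White plastic open bin, does not move; outside 150 mm along its x, 190 mm along its y, 60 mm high, walls 4 mm thick (the rim stands out a few mm), inner floor 4 mm above its origin. stock_carton stands along its -y wall; the rest, from about y = -43 to +91 mm, is empty. Origin: centre of its underside, on the counter; z up.
- stock_jar: Glass spice jar with a green lid, already standing in the middle bay of the spice tray, to be left alone; same size as the red jar. Origin: centre of its underside; z up.
- stock_carton: Brown cardboard carton with an orange band, already standing in the white bin, to be left alone; 96 mm along its x, 40 mm along its y, 78 mm tall, 0.2 kg. Origin: centre of its underside; z up.
There are look-alikes about, which are no part of the job. What is shaped like the carton_bin but blue is not meant.

How it is judged:
By the outcome, as a careful person would: the job done as asked, in the order asked, and still so for the second after the job is handed in, with the robot touching nothing.
It also fails if it takes over 128 s, if anything falls off the work surface, if the arm or the gripper's body presses on something with over 40 N, if the wrist force passes 120 N, or if a joint passes its speed limit or range.

## Working session

There is one attempt and no reset: what is moved stays moved. The work goes in short steps, Python scripts to look and compute and a tool call to move; the robot and the scene stay as the last step left them, time stands still between calls to the robot, and variables do not carry over. Pictures are saved under pics/ and viewed, at most 14 in all, crops included, and the job is handed in when it is done.

Besides the shell and the picture viewer there is one more tool, called after "Request:" as name([rows], argument=value, ...), one row to a line, values as JSON. arm_command: Moves the arm, as the interface text tells. Its arguments: {"type":"object","properties":{"travel":{"type":"array","items":{"type":"array","items":{"type":"number"}}},"twist":{"type":"array","items":{"type":"number"}},"grip":{"type":"array","items":{"type":"number"}},"force":{"type":"number"}},"required":["travel","twist","grip"]}

```bash
ls; mkdir -p pics; python3 - <<'E'
from bench import *
import cv2,numpy as np
for n in ["scene","side","wrist"]:
    d=get_image(n); cv2.imwrite(f"pics/{n}0.png",d["color"][:,:,::-1]); np.savez(f"{n}0.npz",**d)
    print(n,d["fx"],d["cx"],d["cy"],np.round(d["R"],3).tolist(),np.round(d["t"]))
print(read_state())
E
```

```text
pics
scene 375.23834359390713 327.19085747955506 196.3654049579415 [[-0.218, 0.976, 0.018], [0.723, 0.174, -0.668], [-0.655, -0.133, -0.744]] [ 201. -278. 1319.]
side 421.93547726577805 317.0118573179198 195.53245582697923 [[0.948, -0.318, 0.015], [-0.148, -0.483, -0.863], [0.282, 0.816, -0.505]] [-497.   74. 1079.]
wrist 352.7281265850129 312.69357308968307 195.16170700764522 [[0.353, 0.936, -0.002], [0.902, -0.34, 0.265], [0.247, -0.095, -0.964]] [-574.  -28.  391.]
{'clock': 0.15, 'q': array([ 1.08898691e+00,  2.76437136e-01,  1.50578991e+00, -5.99617215e-05,
        1.36070013e+00, -1.21001163e-01]), 'qvel': array([ 0.00101427, -0.00149093, -0.00377098, -0.00035184,  0.00238379,
        0.00103194]), 'joint_efforts': array([ 1.84437864e-03, -4.04928374e+01, -2.37429714e+01,  7.03461282e-02,
        3.14928812e-02, -8.63417404e-05]), 'tool_pos': array([202.83823333, 537.62101901, 218.83151114]), 'eef_rot': array([-5.63606504e-01, -3.09027680e+00,  2.02888327e-03]), 'contact_force': array([ 0.24462106,  0.30371602, -0.26310073]), 'ft_torque': array([-0.03339082,  0.01048469, -0.00762382]), 'gripper_force': 0.0, 'grip_width': 94.03172172830976}
```

View pics/scene0.png

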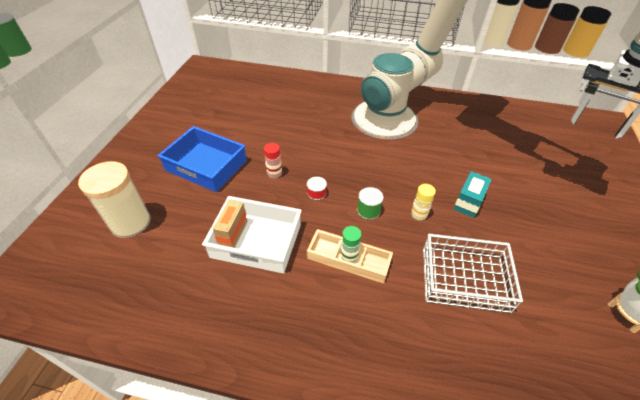

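View pics/side0.png

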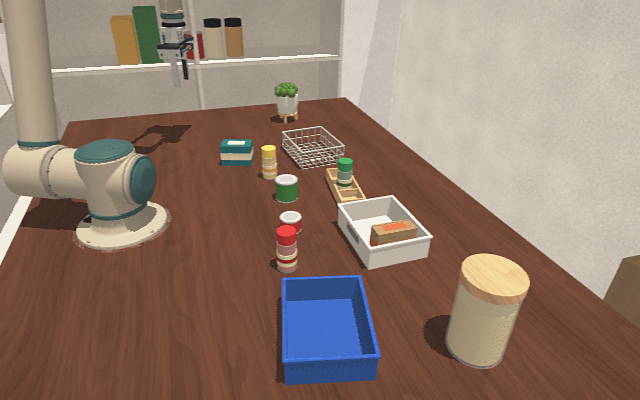

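```bash
cat > h.py <<'E'
import numpy as np,cv2
from scipy.spatial.transform import Rotation as Ro
def ray(d,u,v):
    r=d["R"].T@np.array([(u-d["cx"])/d["fx"],(v-d["cy"])/d["fy"],1.]); return -d["R"].T@d["t"],r
def onz(d,p,z):
    c,r=ray(d,*p); return (c+r*(z-c[2])/r[2])[:2]
def proj(d,X):
    X=np.atleast_2d(X)@d["R"].T+d["t"]; return np.c_[X[:,0]/X[:,2]*d["fx"]+d["cx"],X[:,1]/X[:,2]*d["fy"]+d["cy"]]
def hsv(d): return cv2.cvtColor(d["color"],cv2.COLOR_RGB2HSV)
def blob(m,box=None,close=0):
    m=m.astype(np.uint8)
    if box: k=np.zeros_like(m); k[box[1]:box[3],box[0]:box[2]]=1; m=m*k
    if close: m=cv2.morphologyEx(m,cv2.MORPH_CLOSE,np.ones((close,close),np.uint8))
    c=max(cv2.findContours(m,cv2.RETR_EXTERNAL,cv2.CHAIN_APPROX_NONE)[0],key=cv2.contourArea)
    M=cv2.moments(c); return np.array([M["m10"]/M["m00"],M["m01"]/M["m00"]]),c
def rel(st,p,yaw=None):
    "shift to world point p in tool units, and twist to bring tool y to heading yaw (mod pi)"
    R=Ro.from_rotvec(st["eef_rot"]).as_matrix()
    s=R.T@(np.array(p)-st["tool_pos"])/40
    a=None
    if yaw is not None:
        y=R.T@[np.cos(yaw),np.sin(yaw),0]; a=np.degrees(np.arctan2(-y[0],y[1])); a=((a+90)%180-90)/6
    return np.round(s,2),a
E
python3 - <<'E'
from h import *
S=np.load("scene0.npz");D=np.load("side0.npz")
for n,d,b in [("scene",S,dict(red=(258,138,288,160),yellow=(412,180,440,205),stock=(338,225,365,250),small=(300,172,332,204),wide=(352,184,388,222),tea=(450,168,496,220))),
            ("side",D,dict(red=(270,220,302,245),yellow=(258,142,280,160),stock=(333,155,356,172),small=(276,208,304,226),wide=(270,170,302,206),tea=(215,134,258,170)))]:
    h=hsv(d);H,s,v=[h[...,i].astype(int) for i in range(3)]
    wood=(((H<12)|(H>170))&(v<140)&(s>90))
    m=dict(red=((H<8)|(H>172))&(s>170)&(v>110),yellow=(H>18)&(H<32)&(s>130)&(v>120),stock=(H>45)&(H<80)&(s>120),small=~wood,wide=~wood,tea=~wood)
    for k,z in dict(red=87,yellow=87,stock=87,small=19,wide=30,tea=35).items():
        c,ct=blob(m[k],b[k]); print(n,k,c.round(1),cv2.boundingRect(ct),cv2.contourArea(ct),onz(d,c,z).round(1))
# zoom crops for corners
def z(d,x,y,w,h,f):return cv2.resize(d["color"][y:y+h,x:x+w,::-1],None,fx=f,fy=f,interpolation=cv2.INTER_CUBIC)
cv2.imwrite("pics/c1.png",z(S,200,140,200,150,4)); cv2.imwrite("pics/c2.png",z(S,340,165,200,150,4))
E
```

```text
scene red [271.5 150.2] (263, 142, 17, 17) 198.5 [ 353.5 -290.4]
scene yellow [424.1 197.2] (417, 184, 19, 19) 91.0 [433.3 140.8]
scene stock [351.4 235.7] (343, 227, 18, 19) 256.5 [594.2 -17.8]
scene small [315.2 190.5] (300, 175, 32, 29) 768.5 [ 414.3 -148.7]
scene wide [369.5 204.3] (352, 184, 36, 38) 1158.0 [439.3   7.6]
scene tea [471.1 191.7] (450, 168, 46, 52) 2000.0 [332.3 275.3]
side red [287.1 232.9] (276, 221, 25, 24) 378.0 [ 361.  -280.6]
side yellow [268.4 151. ] (261, 145, 15, 13) 144.5 [417.5 146.6]
side stock [344.8 164.1] (338, 158, 14, 14) 144.0 [605.1  -3.7]
side small [290.7 217.8] (279, 211, 23, 15) 250.0 [ 410.7 -125.8]
side wide [285.  186.9] (270, 170, 29, 33) 645.0 [433.3  16.4]
side tea [236.5 152.1] (219, 139, 35, 28) 839.0 [339.1 281.3]
```

View pics/c1.png

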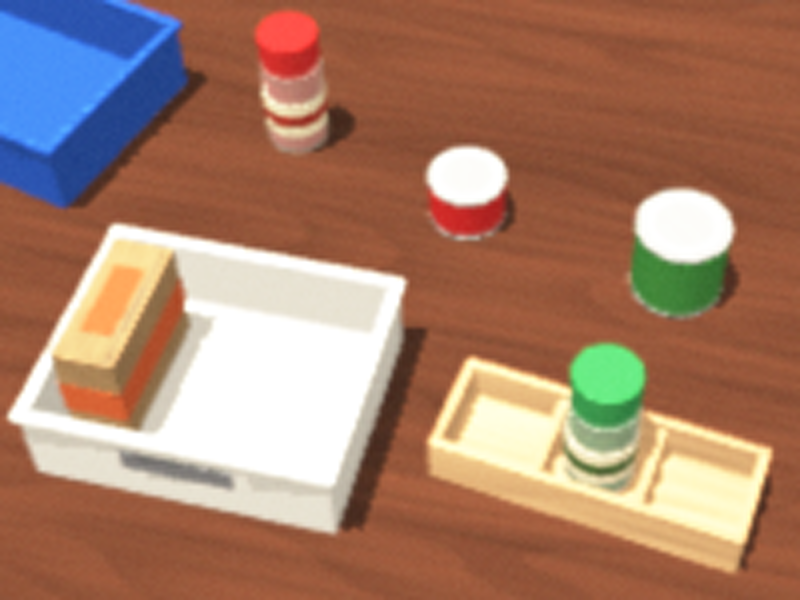

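View pics/c2.png

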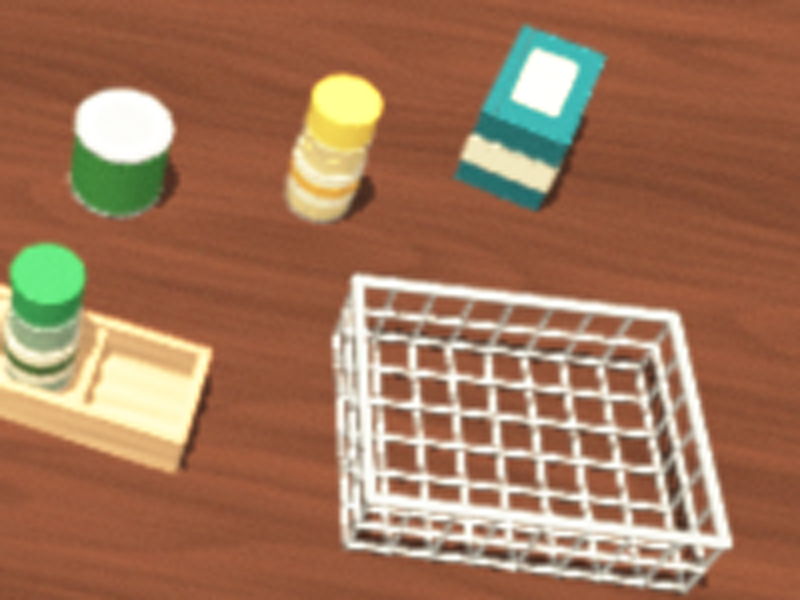

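```bash
python3 - <<'E'
from bench import *
from h import *
st=read_state(); print(Ro.from_rotvec(st["eef_rot"]).as_matrix().round(3).tolist())
print(rel(st,[400,160,300],0),rel(st,[400,160,300],np.pi/2))
S=np.load("scene0.npz")
def fit(L,o,sz,z):
    P=np.array([onz(S,(np.array(p)/4+o),z) for p in L]); c=P.mean(0)
    e=(P[1]-P[0]+P[2]-P[3])/2; f=(P[3]-P[0]+P[2]-P[1])/2
    print(sz,c.round(1),np.linalg.norm(e).round(1),np.degrees(np.arctan2(e[1],e[0])).round(1),np.linalg.norm(f).round(1),np.degrees(np.arctan2(f[1],f[0])).round(1))
fit([(118,228),(405,280),(333,487),(15,415)],(200,140),"bin",60)
fit([(472,362),(768,452),(738,530),(432,447)],(200,140),"tray",35)
fit([(357,278),(678,315),(728,543),(372,500)],(340,165),"basket",60)
fit([(525,28),(605,60),(562,145),(482,110)],(340,165),"tea",70)
h=hsv(S)
for k,b,z in [("small",(300,172,332,204),38),("wide",(352,184,388,222),60)]:
    c,ct=blob((h[...,1]<60)&(h[...,2]>150),b); e=cv2.fitEllipse(cv2.convexHull(ct)); print(k,e,onz(S,e[0],z))
E
```

```text
[[-0.936, 0.353, -0.001], [0.353, 0.936, -0.001], [0.0, -0.001, -1.0]]
(array([-7.94, -7.1 , -2.02]), np.float64(11.55465800505055)) (array([-7.94, -7.1 , -2.02]), np.float64(-3.445348538574995))
bin [ 602.3 -254.1] 193.9 89.5 153.8 -0.2
tray [602.8 -16.3] 187.7 84.1 62.8 -9.0
basket [592.8 263.5] 187.6 95.3 148.1 4.9
tea [344.  277.3] 54.8 69.3 92.3 -19.9
small ((316.3999938964844, 183.47299194335938), (14.640791893005371, 19.45276641845703), 90.4874496459961) [ 404.75722058 -147.32421384]
wide ((370.6313781738281, 196.16561889648438), (18.398021697998047, 24.39689826965332), 99.5280532836914) [436.78843112   7.30541188]
```

Request:
arm_command([
  [-0.72,-0.64,-0.18],
  [-0.72,-0.64,-0.18],
  [-0.72,-0.64,-0.18],
  [-0.72,-0.64,-0.18],
  [-0.72,-0.64,-0.18],
  [-0.72,-0.64,-0.18],
  [-0.72,-0.64,-0.18],
  [-0.72,-0.64,-0.18],
  [-0.72,-0.64,-0.18],
  [-0.72,-0.64,-0.18],
  [-0.72,-0.64,-0.18],
], twist=[0,0,0,0,0,0,0,0,0,0,0], grip=[1,1,1,1,1,1,1,1,1,1,1])

```text
clock: 1.07
tool_pos: [400.2, 160.9, 299.0]
eef_rot: [0.563, 3.091, 0.0]
contact_force: [0.8, -0.0, 0.2]
grip_width: 93.6
gripper_force: 0.0
```

Request:
arm_command([
  [0,0,0],
  [0,0,0],
  [0,0,0],
  [0,0,0],
  [0,0,0],
  [0,0,0],
], twist=[-0.9,-0.9,-0.9,-0.75,0,0], grip=[1,1,1,1,1,1])

```text
clock: 1.57
tool_pos: [399.8, 162.6, 298.5]
eef_rot: [-0.003, -3.141, -0.0]
contact_force: [-0.3, 0.1, 0.1]
grip_width: 94.0
gripper_force: 0.0
```

```bash
python3 - <<'E'
from bench import *
from h import *
st=read_state();print(st["tool_pos"],st["clock"],Ro.from_rotvec(st["eef_rot"]).as_matrix().round(3).tolist())
d=get_image("wrist"); cv2.imwrite("pics/w1.png",d["color"][:,:,::-1]); np.savez("w1.npz",**d)
E
```

```text
[399.84561929 162.60735463 298.47718511] 1.5667 [[-1.0, 0.002, -0.0], [0.002, 1.0, 0.0], [0.0, 0.0, -1.0]]
```

View pics/w1.png

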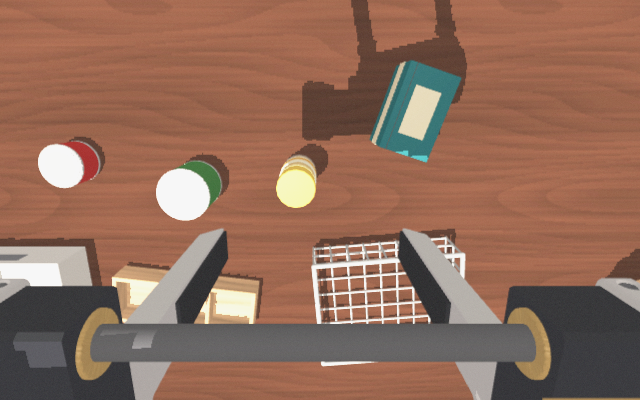

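```bash
cat > m.py <<'E'
from h import *
def tops(d,name):
    h=hsv(d);H,s,v=[h[...,i].astype(int) for i in range(3)]
    out={}
    g=lambda m,b:blob(m,b)
    return h
E
python3 - <<'E'
from h import *
d=np.load("w1.npz");h=hsv(d);H,s,v=[h[...,i].astype(int) for i in range(3)]
for k,m,b,z in [("small",(s<50)&(v>180),(30,135,92,200),38),("wide",(s<50)&(v>180),(150,160,217,228),60),("yellow",(H>18)&(H<34)&(s>90)&(v>200),(265,165,330,215),100)]:
    c,ct=blob(m,b); e=cv2.fitEllipse(cv2.convexHull(ct)); p=onz(d,e[0],z)
    q=[onz(d,x[0],z) for x in ct]; print(k,np.round(e[0],1),np.round(e[1],1),p.round(1),"diam",2*np.mean(np.linalg.norm(np.array(q)-p,axis=1)).round(1))
c,ct=blob((H>80)&(H<100)&(s>80)&(v>90),(360,50,470,170),5)
# tea top face: bright teal
for t in (90,100,110,120):
    c,ct=blob((((H>80)&(H<100)&(s>80)&(v>t))),(360,50,470,170),3); r=cv2.minAreaRect(cv2.convexHull(ct)); P=np.array([onz(d,p,70) for p in cv2.boxPoints(r)]); e=P[1]-P[0];f=P[2]-P[1]
    print(t,P.mean(0).round(1),[(np.linalg.norm(a).round(1),np.degrees(np.arctan2(a[1],a[0])).round(1)) for a in (e,f)])
# cream label on top centre
c,ct=blob((H<40)&(s>20)&(s<90)&(v>180),(395,80,445,145)); r=cv2.minAreaRect(ct);P=np.array([onz(d,p,70) for p in cv2.boxPoints(r)]);print(P.mean(0),[np.degrees(np.arctan2(*(P[i+1]-P[i])[::-1])).round(1) for i in (0,1)])
E
```

```text
small [ 60.3 165.6] [40.3 48.4] [ 401.6 -146.2] diam 53.4
wide [182.6 194.1] [50.1 55.2] [432.1   8. ] diam 62.6
yellow [296.2 185.4] [39.2 45.2] [411.8 144.6] diam 42.4
90 [337.9 276.2] [(np.float64(94.8), np.float64(161.9)), (np.float64(61.3), np.float64(71.1))]
100 [337.8 276.1] [(np.float64(94.8), np.float64(161.9)), (np.float64(61.0), np.float64(71.1))]
110 [338.5 277.8] [(np.float64(95.0), np.float64(161.7)), (np.float64(56.7), np.float64(70.8))]
120 [338.5 278. ] [(np.float64(94.2), np.float64(161.9)), (np.float64(55.8), np.float64(71.0))]
[338.24228169 277.70743272] [np.float64(161.9), np.float64(70.2)]
```

Request:
arm_command([
  [-1,0,0],
  [-1,0,0],
  [-1,0,0],
  [-1,0,0],
  [0,0,0],
  [0,0,0],
], twist=[0,0,0,0,0,0], grip=[1,1,1,1,1,1])

```text
clock: 2.12
tool_pos: [561.3, 162.7, 296.8]
eef_rot: [-0.002, -3.139, 0.001]
contact_force: [-1.2, 0.4, 0.1]
grip_width: 93.7
gripper_force: 0.0
```

```bash
python3 - <<'E'
from bench import *
from h import *
d=get_image("wrist"); cv2.imwrite("pics/w2.png",d["color"][:,:,::-1]); np.savez("w2.npz",**d)
print(read_state()["tool_pos"])
E
```

```text
[559.81652785 162.84472965 297.53731659]
```

Request:
arm_command([
  [0,-1,0],
  [0,-1,0],
  [0,-1,0],
  [0,-1,0],
  [0,-1,0],
  [0,-1,0],
  [0,-1,0],
  [0,-1,0],
  [0,-1,0],
  [0,0,0],
  [0,0,0],
], twist=[0,0,0,0,0,0,0,0,0,0,0], grip=[1,1,1,1,1,1,1,1,1,1,1])

```text
clock: 3.08
tool_pos: [558.7, -198.1, 299.0]
eef_rot: [-0.005, -3.141, -0.001]
contact_force: [0.1, 1.4, 0.5]
grip_width: 94.0
gripper_force: 0.0
```

```bash
python3 - <<'E'
from bench import *
from h import *
d=get_image("wrist"); cv2.imwrite("pics/w3.png",d["color"][:,:,::-1]); np.savez("w3.npz",**d)
print(read_state()["tool_pos"])
E
```

```text
[ 558.9371136  -196.54061022  299.13390992]
```

View pics/w2.png

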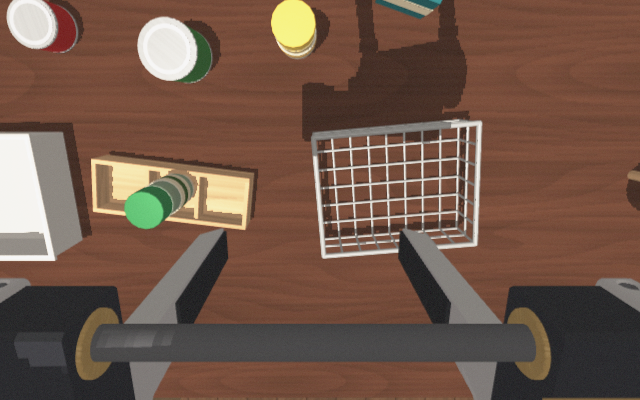

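View pics/w3.png

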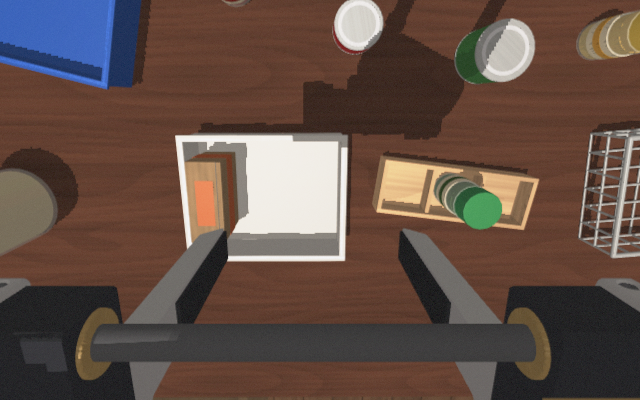

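```bash
python3 - <<'E'
from h import *
w1,w2,w3=[np.load(f"w{i}.npz") for i in (1,2,3)]
def fit(d,L,n,z):
    P=np.array([onz(d,p,z) for p in L]); c=P.mean(0); e=(P[1]-P[0]+P[2]-P[3])/2; f=(P[3]-P[0]+P[2]-P[1])/2
    print(n,c.round(1),*[(np.linalg.norm(a).round(1),np.degrees(np.arctan2(a[1],a[0])).round(1)) for a in (e,f)])
fit(w2,[(313,133),(481,122),(477,246),(322,257)],"basket",60)
fit(w2,[(92,158),(255,173),(246,228),(92,212)],"tray2",35)
fit(w3,[(384,155),(539,177),(526,228),(373,208)],"tray3",35)
fit(w3,[(177,136),(349,135),(345,260),(188,260)],"bin",60)
# contour-based
for d,n,m,b,z in [(w2,"tray2",lambda H,s,v:(H>8)&(H<26)&(v>105)&(s>40),(85,145,262,232),35),(w3,"tray3",lambda H,s,v:(H>8)&(H<26)&(v>105)&(s>40),(365,145,545,232),35),
                  (w2,"basket",lambda H,s,v:(s<60)&(v>110),(305,115,398,262),60)]:
    h=hsv(d);H,s,v=[h[...,i].astype(int) for i in range(3)]
    c,ct=blob(m(H,s,v),b,7);r=cv2.minAreaRect(ct);fit(d,cv2.boxPoints(r),n+"c",z)
for d,n,b in [(w2,"green",(110,170,185,232)),(w3,"green",(440,170,510,232))]:
    h=hsv(d);c,ct=blob((h[...,0]>45)&(h[...,0]<80)&(h[...,1]>120)&(h[...,2]>80),b);e=cv2.fitEllipse(cv2.convexHull(ct));print(n,np.round(e[1],1),onz(d,e[0],100+6))
for d,n,b,z in [(w2,"wide",(130,10,195,85),60),(w3,"small",(330,0,390,48),38),(w2,"yellow",(265,0,322,50),100)]:
    h=hsv(d);m=(h[...,1]<50)&(h[...,2]>120) if n!="yellow" else (h[...,0]>18)&(h[...,0]<34)&(h[...,1]>140)&(h[...,2]>180)
    c,ct=blob(m,b,3);e=cv2.fitEllipse(cv2.convexHull(ct));print(n,np.round(e[1],1),onz(d,e[0],z))
# stock carton top
fit(w3,[(187,162),(223,162),(229,236),(196,236)],"stockcarton",82)
E
```

```text
basket [590.8 262.4] (np.float64(189.3), np.float64(94.0)) (np.float64(151.1), np.float64(4.6))
tray2 [598.2 -14.5] (np.float64(197.2), np.float64(84.1)) (np.float64(71.8), np.float64(-10.5))
tray3 [596.8 -18.3] (np.float64(198.5), np.float64(81.9)) (np.float64(68.1), np.float64(-6.8))
bin [ 599.4 -255.6] (np.float64(195.6), np.float64(90.0)) (np.float64(154.2), np.float64(-0.7))
tray2c [593.1 -12.3] (np.float64(219.7), np.float64(89.9)) (np.float64(111.2), np.float64(-6.0))
tray3c [591.4 -19.8] (np.float64(106.9), np.float64(-175.4)) (np.float64(225.4), np.float64(88.4))
basketc [593.5 216.4] (np.float64(102.5), np.float64(94.7)) (np.float64(155.6), np.float64(6.3))
green [39.  46.8] [593.9949186  -11.63775784]
green [38.8 46.3] [594.58867621 -22.92316422]
wide [58.  65.9] [432.4598242    7.92377234]
small [48.1 54. ] [ 401.44673158 -147.93470638]Traceback (most recent call last):
  File "<stdin>", line 19, in <module>
cv2.error: OpenCV(4.12.0) /io/opencv/modules/imgproc/src/shapedescr.cpp:361: error: (-201:Incorrect size of input array) There should be at least 5 points to fit the ellipse in function 'fitEllipseNoDirect'
```

Request:
arm_command([
  [0.4,0.64,0.55],
  [0.4,0.64,0.55],
  [0.4,0.64,0.55],
  [0.4,0.64,0.55],
  [0.4,0.64,0.55],
  [0.4,0.64,0.55],
  [0.4,0.64,0.55],
  [0.36,0.63,0.55],
  [0,0,0],
  [0,0,0],
], twist=[0,0,0,0,0,0,0,0,0,0], grip=[1,1,1,1,1,1,1,1,1,1])

```text
clock: 3.97
tool_pos: [430.9, 9.9, 122.3]
eef_rot: [0.008, -3.139, -0.001]
contact_force: [0.4, -0.4, -0.0]
grip_width: 93.7
gripper_force: 0.0
```

```bash
python3 - <<'E'
from bench import *
from h import *
st=read_state();print(st["clock"],st["tool_pos"],st["eef_rot"],rel(st,[432.3,8,37]))
d=get_image("wrist"); cv2.imwrite("pics/w4.png",d["color"][:,:,::-1]); np.savez("w4.npz",**d)
h=hsv(d);c,ct=blob((h[...,1]<50)&(h[...,2]>150),(220,100,400,330));e=cv2.fitEllipse(cv2.convexHull(ct));print(e,onz(d,e[0],60))
E
```

```text
3.9667 [430.90269158   9.89266163 122.33148515] [ 8.16161912e-03 -3.13945961e+00 -1.25894562e-03] (array([-0.04, -0.05,  2.13]), None)
((309.9618225097656, 223.38494873046875), (76.61553955078125, 87.17559051513672), 86.93693542480469) [436.21666869   7.55926881]
```

View pics/w4.png

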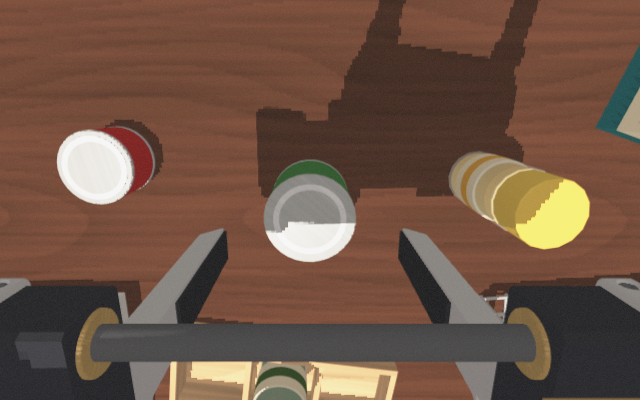

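Request:
arm_command([
  [-0.04,-0.05,0.6],
  [0,0,0.6],
  [0,0,0.6],
  [0,0,0.33],
  [0,0,0],
  [0,0,0],
  [0,0,0],
  [0,0,0],
  [0,0,0],
  [0,0,0],
  [0,0,0],
], twist=[0,0,0,0,0,0,0,0,0,0,0], grip=[1,1,1,1,1,0.55,0.55,0.55,0.55,0.55,0.55], force=15)

```text
clock: 4.93
tool_pos: [436.0, 5.4, 38.3]
eef_rot: [0.0, 3.14, 0.001]
contact_force: [-0.6, 1.5, 5.7]
grip_width: 61.6
gripper_force: 15.0
```

```bash
python3 - <<'E'
from bench import *
from h import *
st=read_state();print(st["clock"],st["tool_pos"],st["eef_rot"],rel(st,[432.3,8,37]),st["grip_width"],st["gripper_force"])
E
```

```text
4.9333 [435.98083612   5.4364613   38.30642462] [1.48665829e-04 3.13965484e+00 1.00373547e-03] (array([0.09, 0.06, 0.03]), None) 61.58879362921039 15.000743865966797
```

Request:
arm_command([
  [0,0,-0.5],
  [0,0,-0.9],
  [0,0,-0.9],
  [0,0,-0.9],
  [-0.6,0.8,0],
  [-0.6,0.8,0],
  [-0.6,0.8,0],
  [-0.6,0.8,0],
  [-0.6,0.8,0],
  [-0.6,0.8,0],
  [-0.4,0.8,0],
  [0,0.7,0],
], twist=[0,0,0,0,0,0,0,0,0,0,0,0], grip=[0.55,0.55,0.55,0.55,0.55,0.55,0.55,0.55,0.55,0.55,0.55,0.55])

```text
clock: 5.93
tool_pos: [598.4, 259.3, 164.4]
eef_rot: [-0.001, 3.139, 0.0]
contact_force: [0.7, -0.9, -1.1]
grip_width: 61.6
gripper_force: 15.0
```

Request:
arm_command([
  [0,0,0],
  [0,0,0],
  [0,0,0],
], twist=[0,0,0], grip=[0.55,0.55,0.55])

```text
clock: 6.18
tool_pos: [594.4, 256.5, 164.8]
eef_rot: [0.002, -3.14, 0.002]
contact_force: [-0.6, 0.5, -1.1]
grip_width: 62.0
gripper_force: 15.0
```

```bash
cat >> h.py <<'E'
def avg(n=3):
    "mean state over n control periods; saves the last wrist picture"
    from bench import read_state,get_image
    A=[]
    for i in range(n):
        d=get_image("wrist"); A.append(read_state())
    st=A[-1]; P=np.array([a["tool_pos"] for a in A]); st["tool_pos"]=P.mean(0); print("t",st["clock"],"pos",P.mean(0).round(1),"sd",P.std(0).round(1),"rot",st["eef_rot"].round(3),"w",round(st["grip_width"],1),"gf",round(st["gripper_force"],1),"F",st["contact_force"].round(1))
    return st,d
E
python3 - <<'E'
from h import *
st,d=avg(4); np.savez("w5.npz",**d)
print(rel(st,[591,262.5,46],np.pi/2))
E
```

```text
t 6.3833 pos [594.8 255.9 165.5] sd [0.2 0.1 0.2] rot [ 1.000e-03  3.141e+00 -0.000e+00] w 61.8 gf 15.0 F [-0.6  0.4 -2.5]
(array([0.1 , 0.17, 2.99]), np.float64(-0.008457045570497238))
```

Request:
arm_command([
  [0.1,0.17,0.6],
  [0,0,0.6],
  [0,0,0.6],
  [0,0,0.5],
  [0,0,0.4],
  [0,0,0.12],
  [0,0,0.05],
  [0,0,0.02],
  [0,0,0],
  [0,0,0],
  [0,0,0],
], twist=[0,0,0,0,0,0,0,0,0,0,0], grip=[0.55,0.55,0.55,0.55,0.55,0.55,0.55,0.55,0.55,0.55,0.55])

```text
clock: 7.3
tool_pos: [591.9, 264.2, 51.1]
eef_rot: [-0.001, 3.139, 0.001]
contact_force: [-0.3, -0.3, -1.5]
grip_width: 61.9
gripper_force: 15.0
```

```bash
python3 - <<'E'
from h import *
st,d=avg(2)
print(rel(st,[591,262.5,45.5],np.pi/2))
E
```

```text
t 7.4 pos [591.7 264.2  50.8] sd [0.1 0.  0.1] rot [-1.00e-03  3.14e+00  1.00e-03] w 61.6 gf 15.0 F [-0.3 -1.3 -1.5]
(array([ 0.02, -0.04,  0.13]), np.float64(0.005428862470549707))
```

Request:
arm_command([
  [0,0,0.04],
  [0,0,0.04],
  [0,0,0.03],
  [0,0,0],
  [0,0,0],
], twist=[0,0,0,0,0], grip=[0.55,0.55,0.55,0.55,0.55])

```text
clock: 7.82
tool_pos: [591.2, 264.1, 46.3]
eef_rot: [-0.001, 3.141, 0.0]
contact_force: [-1.6, -0.6, 5.2]
grip_width: 62.1
gripper_force: 15.0
```

Request:
arm_command([
  [0,0,0.02],
  [0,0,0.02],
  [0,0,0],
  [0,0,0],
], twist=[0,0,0,0], grip=[0.55,0.55,0.55,0.55])

```text
clock: 8.15
tool_pos: [591.2, 264.1, 46.3]
eef_rot: [-0.001, 3.14, 0.001]
contact_force: [-4.0, -2.2, 14.2]
grip_width: 61.7
gripper_force: 15.0
```

Request:
arm_command([
  [0,0,-0.02],
  [0,0,0],
  [0,0,0],
  [0,0,0],
  [0,0,-0.4],
  [0,0,-0.8],
  [0,0,-0.9],
  [0,0,-0.9],
  [0,0,-0.9],
  [0,0,-0.9],
  [0,0,0],
  [0,0,0],
], twist=[0,0,0,0,0,0,0,0,0,0,0,0], grip=[0.75,0.9,1,1,1,1,1,1,1,1,1,1])

```text
clock: 9.15
tool_pos: [592.4, 264.4, 239.0]
eef_rot: [-0.001, 3.137, 0.003]
contact_force: [0.2, -0.0, -0.6]
grip_width: 93.8
gripper_force: 0.0
```

```bash
python3 - <<'E'
from h import *
st,d=avg(2); np.savez("w6.npz",**d); cv2.imwrite("pics/w6.png",d["color"][:,:,::-1])
X=np.r_[onz(d,(0,0),0),0]; print(proj(d,[[591,262,68]]))
h=hsv(d);H,s,v=[h[...,i].astype(int) for i in range(3)]
for t in (80,100,120,150):
  m=cv2.morphologyEx(((s<60)&(v>t)).astype(np.uint8),cv2.MORPH_OPEN,np.ones((13,13)))
  c,ct=blob(m,(230,120,400,320));e=cv2.fitEllipse(cv2.convexHull(ct));print(np.round(e[0],1),np.round(e[1],1),onz(d,e[0],68))
print(rel(st,[401.5,-147,100]))
E
```

```text
t 9.25 pos [590.8 263.9 235.9] sd [0.4 0.1 0.7] rot [ 1.000e-03 -3.139e+00  1.000e-03] w 93.8 gf 0.0 F [-0.1 -0.3  0. ]
[[311.15501161 180.27364084]]
[312.9 177.2] [66.1 66.7] [587.99832068 263.65075636]
[312.9 177.2] [66.1 66.7] [587.99832068 263.65075636]
[312.9 177.2] [66.1 66.7] [587.99832068 263.65075636]
[312.6 177.5] [65.4 66.3] [588.27970416 263.44542436]
(array([  4.73, -10.27,   3.42]), None)
```

View pics/w6.png

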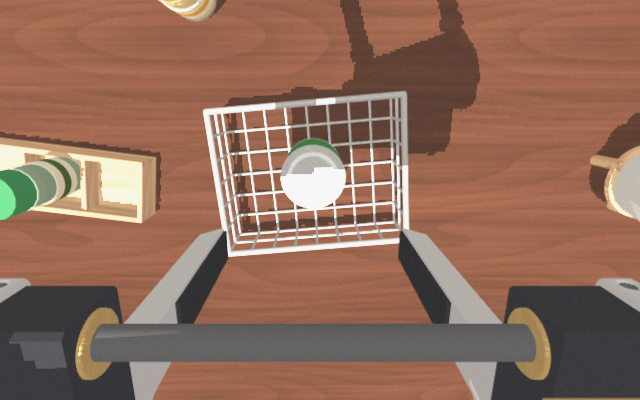

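Request:
arm_command([
  [0.4,-0.86,0],
  [0.4,-0.86,0],
  [0.4,-0.86,0],
  [0.4,-0.86,0],
  [0.4,-0.86,0],
  [0.4,-0.86,0],
  [0.4,-0.86,0],
  [0.4,-0.86,0],
  [0.4,-0.86,0.2],
  [0.4,-0.86,0.3],
  [0.4,-0.86,0.4],
  [0.33,-0.81,0.5],
], twist=[0,0,0,0,0,0,0,0,0,0,0,0], grip=[1,1,1,1,1,1,1,1,1,1,1,1])

```text
clock: 10.25
tool_pos: [400.1, -147.9, 178.9]
eef_rot: [0.001, -3.14, -0.001]
contact_force: [0.8, -1.0, -0.2]
grip_width: 93.9
gripper_force: 0.0
```

Request:
arm_command([
  [0,0,0],
  [0,0,0],
  [0,0,0],
], twist=[0,0,0], grip=[1,1,1])

```text
clock: 10.5
tool_pos: [401.6, -146.3, 179.5]
eef_rot: [-0.001, -3.139, -0.003]
contact_force: [0.3, 0.1, 0.1]
grip_width: 94.0
gripper_force: 0.0
```

```bash
python3 - <<'E'
from h import *
st,d=avg(2); np.savez("w7.npz",**d); cv2.imwrite("pics/w7.png",d["color"][:,:,::-1])
print(proj(d,[[401.5,-147,38]]))
h=hsv(d);H,s,v=[h[...,i].astype(int) for i in range(3)]
for t in (80,100,120,150):
  c,ct=blob((s<70)&(v>t),(230,100,400,320));e=cv2.fitEllipse(cv2.convexHull(ct));q=np.array([onz(d,x[0],38) for x in ct]);print(np.round(e[0],1),np.round(e[1],1),onz(d,e[0],38),np.ptp(q,axis=0))
print(rel(st,[401.5,-147,21],np.pi/2))
E
```

```text
t 10.6 pos [ 402.5 -146.   180.4] sd [0.2 0.1 0.2] rot [ 3.000e-03 -3.142e+00 -1.000e-03] w 93.8 gf 0.0 F [0.6 0.3 0.9]
[[312.00822929 186.4542746 ]]
[311.5 186.8] [58.6 60.8] [ 401.80159779 -147.44450665] [53.57218819 53.15201499]
[311.5 186.8] [58.6 60.8] [ 401.80159779 -147.44450665] [53.57218819 53.15201499]
[311.5 186.8] [58.6 60.8] [ 401.80159779 -147.44450665] [53.57218819 53.15201499]
[311.5 186.8] [58.6 60.7] [ 401.81523915 -147.47214994] [53.57218819 53.15201499]
(array([ 0.02, -0.03,  3.98]), np.float64(0.018374343050683233))
```

Request:
arm_command([
  [0.02,-0.03,0.8],
  [0,0,0.8],
  [0,0,0.8],
  [0,0,0.8],
  [0,0,0.5],
  [0,0,0.2],
  [0,0,0.08],
  [0,0,0],
  [0,0,0],
  [0,0,0],
], twist=[0,0,0,0,0,0,0,0,0,0], grip=[1,1,1,1,1,1,1,1,1,1])

```text
clock: 11.43
tool_pos: [402.7, -148.5, 22.7]
eef_rot: [-0.002, 3.139, -0.002]
contact_force: [0.3, -0.7, -0.2]
grip_width: 94.1
gripper_force: 0.0
```

```bash
python3 - <<'E'
from h import *
st,d=avg(2)
print(rel(st,[401.8,-147.4,21],np.pi/2))
E
```

```text
t 11.5333 pos [ 402.4 -148.5   22.6] sd [0.1 0.  0.1] rot [-1.000e-03  3.139e+00 -2.000e-03] w 94.2 gf 0.0 F [1.1 0.5 0.5]
(array([0.02, 0.03, 0.04]), np.float64(0.0054998062724749275))
```

Request:
arm_command([
  [0,0,0],
  [0,0,0],
  [0,0,0],
  [0,0,0],
  [0,0,0],
  [0,0,0],
  [0,0,0],
], twist=[0,0,0,0,0,0,0], grip=[0.7,0.5,0.45,0.45,0.45,0.45,0.45], force=12)

```text
clock: 12.12
tool_pos: [401.3, -148.0, 21.4]
eef_rot: [0.001, -3.141, -0.001]
contact_force: [-0.4, -0.5, 0.7]
grip_width: 52.8
gripper_force: 12.0
```

```bash
python3 - <<'E'
from h import *
st,d=avg(2)
print(rel(st,[588.4,263.6,200],np.pi/2))
E
```

```text
t 12.2167 pos [ 401.3 -148.    21.4] sd [0. 0. 0.] rot [ 1.000e-03 -3.141e+00 -0.000e+00] w 52.7 gf 12.0 F [-0.8 -0.3  0.1]
(array([-4.68, 10.29, -4.46]), np.float64(0.0034747352675523757))
```

Request:
arm_command([
  [0,0,-0.5],
  [0,0,-0.9],
  [0,0,-1],
  [0,0,-1],
  [0,0,-1],
  [-0.3,0.7,0],
  [-0.4,0.86,0],
  [-0.4,0.86,0],
  [-0.4,0.86,0],
  [-0.4,0.86,0],
  [-0.4,0.86,0],
  [-0.4,0.86,0],
], twist=[0,0,0,0,0,0,0,0,0,0,0,0], grip=[0.45,0.45,0.45,0.45,0.45,0.45,0.45,0.45,0.45,0.45,0.45,0.45])

```text
clock: 13.22
tool_pos: [509.4, 88.2, 197.2]
eef_rot: [0.001, -3.141, 0.0]
contact_force: [-0.5, 0.2, -0.2]
grip_width: 53.0
gripper_force: 12.0
```

Request:
arm_command([
  [-0.4,0.86,0],
  [-0.4,0.86,0],
  [-0.4,0.86,0],
  [-0.4,0.86,0],
  [-0.4,0.8,0],
  [0,0.2,0],
  [0,0,0],
  [0,0,0],
  [0,0,0],
], twist=[0,0,0,0,0,0,0,0,0], grip=[0.45,0.45,0.45,0.45,0.45,0.45,0.45,0.45,0.45])

```text
clock: 13.97
tool_pos: [588.3, 262.6, 197.2]
eef_rot: [-0.0, -3.14, 0.002]
contact_force: [0.5, 0.0, -0.2]
grip_width: 52.6
gripper_force: 12.0
```

```bash
python3 - <<'E'
from h import *
st,d=avg(2)
print(rel(st,[588,263.6,91.4],np.pi/2))
E
```

```text
t 14.0667 pos [588.6 262.4 197.6] sd [0.1 0.  0.1] rot [-2.000e-03 -3.141e+00  1.000e-03] w 52.7 gf 12.0 F [ 0.8 -0.5 -0.9]
(array([0.01, 0.03, 2.66]), np.float64(-0.009739469076052387))
```

Request:
arm_command([
  [0.01,0.03,0.7],
  [0,0,0.7],
  [0,0,0.6],
  [0,0,0.4],
  [0,0,0.15],
  [0,0,0],
  [0,0,0],
  [0,0,0],
], twist=[0,0,0,0,0,0,0,0], grip=[0.45,0.45,0.45,0.45,0.45,0.45,0.45,0.45])

```text
clock: 14.73
tool_pos: [589.9, 265.2, 97.2]
eef_rot: [0.0, 3.139, 0.002]
contact_force: [-0.4, 1.0, -0.8]
grip_width: 52.9
gripper_force: 12.0
```

```bash
python3 - <<'E'
from h import *
st,d=avg(2)
print(rel(st,[588,263.6,90],np.pi/2))
E
```

```text
t 14.8333 pos [589.8 265.3  97.2] sd [0.1 0.  0.1] rot [-0.000e+00  3.139e+00  2.000e-03] w 52.6 gf 12.0 F [ 0.3 -0.4 -0.9]
(array([ 0.05, -0.04,  0.18]), np.float64(0.003012897846057664))
```

Request:
arm_command([
  [0.04,-0.04,0.04],
  [0,0,0.04],
  [0,0,0.04],
  [0,0,0.03],
  [0,0,0],
  [0,0,0],
], twist=[0,0,0,0,0,0], grip=[0.45,0.45,0.45,0.45,0.45,0.45])

```text
clock: 15.33
tool_pos: [587.1, 263.6, 89.5]
eef_rot: [0.001, -3.141, -0.0]
contact_force: [-0.9, 0.0, -0.2]
grip_width: 52.8
gripper_force: 12.0
```

```bash
python3 - <<'E'
from h import *
st,d=avg(2)
print(rel(st,[588,263.6,89.4],np.pi/2))
E
```

```text
t 15.4333 pos [587.1 263.6  89.4] sd [0. 0. 0.] rot [ 1.000e-03 -3.141e+00 -0.000e+00] w 52.8 gf 12.0 F [-0.4  0.2  0.6]
(array([-0.02, -0.  ,  0.  ]), np.float64(0.005847365388528185))
```

Request:
arm_command([
  [-0.02,0,0],
  [0,0,0.02],
  [0,0,0.02],
  [0,0,0],
  [0,0,0],
], twist=[0,0,0,0,0], grip=[0.45,0.45,0.45,0.45,0.45])

```text
clock: 15.85
tool_pos: [587.9, 263.7, 89.4]
eef_rot: [-0.001, 3.141, 0.0]
contact_force: [-2.3, -0.8, 7.2]
grip_width: 52.6
gripper_force: 12.0
```

Contact. Release, rise, and look.

Request:
arm_command([
  [0,0,-0.02],
  [0,0,0],
  [0,0,0],
  [0,0,0],
  [0,0,-0.4],
  [0,0,-0.8],
  [0,0,-0.9],
  [0,0,-0.9],
  [0,0,-0.9],
  [0,0,0],
  [0,0,0],
  [0,0,0],
], twist=[0,0,0,0,0,0,0,0,0,0,0,0], grip=[0.65,0.8,0.9,1,1,1,1,1,1,1,1,1])

```text
clock: 16.85
tool_pos: [587.5, 263.4, 243.8]
eef_rot: [0.001, -3.14, 0.001]
contact_force: [-0.4, -0.1, 0.7]
grip_width: 94.1
gripper_force: 0.0
```

```bash
python3 - <<'E'
from h import *
from bench import get_image
st,d=avg(2); np.savez("w8.npz",**d)
im=d["color"][:,:,::-1]; s=get_image("side"); t=get_image("scene")
a=cv2.resize(im[90:290,200:420],(440,400)); b=cv2.resize(s["color"][110:180,270:347,::-1],(440,400))
cv2.imwrite("pics/w8.png",np.hstack([a,b])[:,:800])
h=hsv(d);H,S,v=[h[...,i].astype(int) for i in range(3)]
for th in (100,150):
  m=cv2.morphologyEx(((S<60)&(v>th)).astype(np.uint8),cv2.MORPH_OPEN,np.ones((13,13)))
  c,ct=blob(m,(230,90,400,320));e=cv2.fitEllipse(cv2.convexHull(ct));print(np.round(e[0],1),np.round(e[1],1),onz(d,e[0],106))
print(proj(d,[[588.4,263.6,68],[588.4,263.6,106]]))
h=hsv(t);c,ct=blob(((h[...,0]<8)|(h[...,0]>172))&(h[...,1]>200)&(h[...,2]>120),(255,138,292,160));e=cv2.fitEllipse(ct);print("red scene",c,onz(t,c,87))
print(rel(st,[357,-285,150],np.pi/2))
E
```

```text
t 16.95 pos [587.  263.3 242.6] sd [0.1 0.  0.2] rot [ 1.000e-03 -3.138e+00  2.000e-03] w 93.7 gf 0.0 F [-0.2  0.2  0.2]
[313.3 190.7] [59.4 65. ] [588.47818579 263.15735948]
[313.3 190.7] [59.4 65. ] [588.47818579 263.15735948]
[[313.74723858 180.98254264]
 [313.82713059 190.5856448 ]]
red scene [272.72777778 154.45555556] [ 369.88889169 -281.24714698]
(array([  5.75, -13.7 ,   2.35]), np.float64(0.004106960168752967))
```

View pics/w8.png

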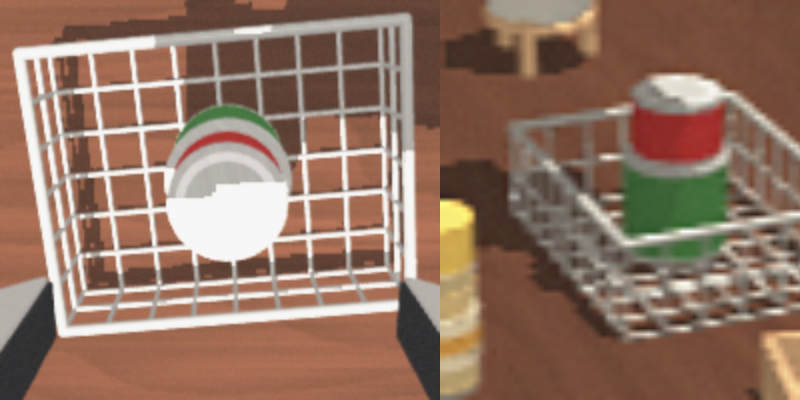

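Request:
arm_command([
  [0.38,-0.91,0],
  [0.38,-0.91,0],
  [0.38,-0.91,0],
  [0.38,-0.91,0],
  [0.38,-0.91,0],
  [0.38,-0.91,0],
  [0.38,-0.91,0],
  [0.38,-0.91,0],
  [0.38,-0.91,0],
  [0.38,-0.91,0],
  [0.38,-0.91,0],
  [0.38,-0.91,0],
], twist=[0,0,0,0,0,0,0,0,0,0,0,0], grip=[1,1,1,1,1,1,1,1,1,1,1,1])

```text
clock: 18.05
tool_pos: [404.3, -174.5, 243.9]
eef_rot: [0.001, -3.141, -0.001]
contact_force: [0.4, -0.1, 0.2]
grip_width: 93.8
gripper_force: 0.0
```

Request:
arm_command([
  [0.38,-0.91,0],
  [0.38,-0.91,0],
  [0.38,-0.91,0],
  [0,0,0],
  [0,0,0],
  [0,0,0],
], twist=[0,0,0,0,0,0], grip=[1,1,1,1,1,1])

```text
clock: 18.55
tool_pos: [359.9, -281.9, 243.8]
eef_rot: [-0.001, -3.141, -0.004]
contact_force: [-0.1, -0.3, -0.1]
grip_width: 93.9
gripper_force: 0.0
```

```bash
cat >> h.py <<'E'
def lid(d,col,z,box=(150,60,480,330)):
    h=hsv(d);H,s,v=[h[...,i].astype(int) for i in range(3)]
    m={"red":((H<6)|(H>174))&(s>170)&(v>110),"yellow":(H>20)&(H<34)&(s>120)&(v>110),"green":(H>45)&(H<80)&(s>110)&(v>70)}[col]
    c,ct=blob(cv2.medianBlur(m.astype(np.uint8),3),box); e=cv2.fitEllipse(cv2.convexHull(ct)); print(col,np.round(e[0],1),np.round(e[1],1),cv2.boundingRect(ct),"top",onz(d,e[0],z).round(1),"vol",onz(d,c,z-13).round(1))
    return ct
E
python3 - <<'E'
from h import *
st,d=avg(2); np.savez("w9.npz",**d)
lid(d,"red",100); print(st["q"].round(2),rel(st,[357,-285,150],np.radians(-7)))
E
```

```text
t 18.65 pos [ 360.4 -281.3  244.1] sd [0.1 0.1 0.1] rot [ 3.000e-03 -3.141e+00 -2.000e-03] w 93.7 gf 0.0 F [ 0.1 -0.3  0.6]
red [303.8 171.4] [30.8 45. ] (283, 155, 44, 31) top [ 346.1 -289.6] vol [ 348.  -290.2]
[-0.82  0.08  1.69  0.    1.37 -2.39] (array([ 0.08, -0.1 ,  2.35]), np.float64(-13.814425389314522))
```

```bash
sed -i 's/(s>170)&(v>110),"yellow"/(s>200)\&(v>60),"yellow"/' h.py; python3 - <<'E'
from h import *
d=np.load("w9.npz"); h=hsv(d); print(h[150:200:5,305].tolist()); lid(d,"red",100)
E
```

```text
[[16, 43, 219], [1, 174, 188], [1, 170, 215], [1, 172, 214], [1, 177, 212], [0, 170, 214], [0, 175, 211], [1, 155, 246], [2, 120, 247], [2, 119, 247]]Traceback (most recent call last):
  File "<stdin>", line 2, in <module>
  File "h.py", line 35, in lid
    c,ct=blob(cv2.medianBlur(m.astype(np.uint8),3),box); e=cv2.fitEllipse(cv2.convexHull(ct)); print(col,np.round(e[0],1),np.round(e[1],1),cv2.boundingRect(ct),"top",onz(d,e[0],z).round(1),"vol",onz(d,c,z-13).round(1))
         ~~~~^^^^^^^^^^^^^^^^^^^^^^^^^^^^^^^^^^^^^^^^^^
  File "h.py", line 14, in blob
    c=max(cv2.findContours(m,cv2.RETR_EXTERNAL,cv2.CHAIN_APPROX_NONE)[0],key=cv2.contourArea)
ValueError: max() iterable argument is empty
```

Request:
arm_command([
  [0,0,0],
  [0,0,0],
  [0,0,0],
  [0,0,0],
  [0,0,0],
  [0,0,0],
  [0,0,0],
  [0,0,0],
  [0,0,0],
  [0,0,0],
  [0,0,0],
  [0,0,0],
], twist=[1,1,1,1,1,1,1,1,1,1,1,1], grip=[1,1,1,1,1,1,1,1,1,1,1,1])

```text
clock: 19.65
tool_pos: [361.0, -280.8, 244.6]
eef_rot: [-1.848, -2.54, -0.001]
contact_force: [0.7, -0.2, -0.1]
grip_width: 93.9
gripper_force: 0.0
```

Request:
arm_command([
  [0,0,0],
  [0,0,0],
  [0,0,0],
  [0,0,0],
  [0,0,0],
  [0,0,0],
  [0,0,0],
], twist=[1,1,1,1,0.2,0,0], grip=[1,1,1,1,1,1,1])

```text
clock: 20.23
tool_pos: [360.6, -281.7, 244.6]
eef_rot: [-2.352, -2.083, -0.0]
contact_force: [0.2, 0.0, 0.1]
grip_width: 94.2
gripper_force: 0.0
```

```bash
python3 - <<'E'
from h import *
st,d=avg(2); np.savez("w10.npz",**d); cv2.imwrite("pics/w10.png",d["color"][:,:,::-1])
lid(d,"red",100); print(st["q"].round(2),rel(st,[349,-290,67],np.radians(-7)))
E
```

```text
t 20.3333 pos [ 360.5 -282.   244.6] sd [0.  0.1 0. ] rot [-2.354 -2.081 -0.   ] w 93.8 gf 0.0 F [0.1 0.4 0.8]Traceback (most recent call last):
  File "<stdin>", line 3, in <module>
  File "h.py", line 35, in lid
    c,ct=blob(cv2.medianBlur(m.astype(np.uint8),3),box); e=cv2.fitEllipse(cv2.convexHull(ct)); print(col,np.round(e[0],1),np.round(e[1],1),cv2.boundingRect(ct),"top",onz(d,e[0],z).round(1),"vol",onz(d,c,z-13).round(1))
         ~~~~^^^^^^^^^^^^^^^^^^^^^^^^^^^^^^^^^^^^^^^^^^
  File "h.py", line 14, in blob
    c=max(cv2.findContours(m,cv2.RETR_EXTERNAL,cv2.CHAIN_APPROX_NONE)[0],key=cv2.contourArea)
ValueError: max() iterable argument is empty
```

View pics/w10.png

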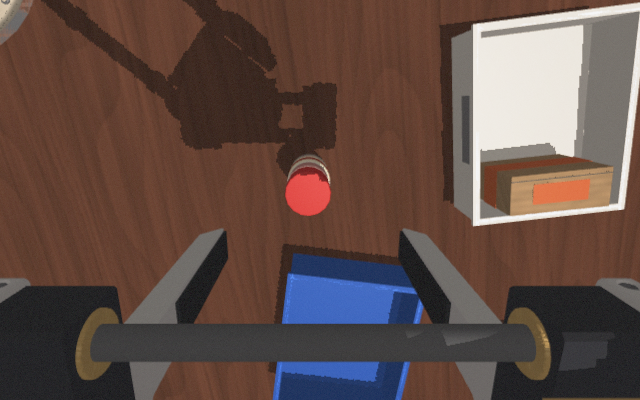

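```bash
sed -i 's/(s>200)&(v>60),"yellow"/(s>100)\&(v>165),"yellow"/' h.py; python3 - <<'E'
from h import *
from bench import read_state
for n in ("w9","w10"): lid(np.load(n+".npz"),"red",100)
st=read_state(); print(rel(st,[350,-290,67],np.radians(-7)))
d=np.load("w10.npz"); print([onz(d,(308,191),100)])
E
```

```text
red [305.1 178.9] [46.5 49.5] (282, 154, 47, 50) top [ 352.9 -288.4] vol [ 356.  -288.8]
red [307.4 193.5] [43.1 45.1] (285, 174, 46, 42) top [ 355.2 -288.1] vol [ 354.3 -292.1]
(array([-0.23, -0.23,  4.44]), np.float64(-0.006784555510887931))
[array([ 355.96353905, -285.87180626])]
```

Request:
arm_command([
  [-0.14,-0.11,0.8],
  [0,0,0.8],
  [0,0,0.8],
  [0,0,0.8],
  [0,0,0.8],
  [0,0,0.5],
  [0,0,0.24],
  [0,0,0],
  [0,0,0],
  [0,0,0],
], twist=[0,0,0,0,0,0,0,0,0,0], grip=[1,1,1,1,1,1,1,1,1,1])

```text
clock: 21.17
tool_pos: [355.8, -288.2, 55.8]
eef_rot: [2.354, 2.077, 0.0]
contact_force: [-0.5, -0.1, -0.3]
grip_width: 94.0
gripper_force: 0.0
```

```bash
python3 - <<'E'
from h import *
st,d=avg(2); np.savez("w11.npz",**d)
print(rel(st,[355.3,-287,55],np.radians(-7)),proj(d,[[355.3,-287,100]])); lid(d,"red",100)
E
```

```text
t 21.2667 pos [ 355.9 -288.3   56.1] sd [0. 0. 0.] rot [2.354 2.077 0.   ] w 94.2 gf 0.0 F [-0.2 -0.9 -0.6]
(array([ 0.03, -0.02,  0.03]), np.float64(-0.026381758569551533)) [[309.68619296 301.09018697]]
red [310.5 294.6] [105.1 128.7] (257, 231, 108, 93) top [ 356.  -284.2] vol [ 355.6 -286.2]
```

Request:
arm_command([
  [0.03,0,0.02],
  [0,0,0],
  [0,0,0],
  [0,0,0],
  [0,0,0],
  [0,0,0],
  [0,0,0],
  [0,0,0],
], twist=[0,0,0,0,0,0,0,0], grip=[0.7,0.5,0.38,0.38,0.38,0.38,0.38,0.38], force=15)

```text
clock: 21.93
tool_pos: [355.3, -286.3, 54.2]
eef_rot: [-2.356, -2.078, -0.0]
contact_force: [0.1, -0.1, 0.2]
grip_width: 44.2
gripper_force: 0.1
```

```bash
python3 - <<'E'
from h import *
st,d=avg(2)
y=np.radians(-7); c=np.array([597,-16.5]); u=np.array([-np.sin(y),np.cos(y)])
a,b=c-63*u,c+63*u; print(a,b,rel(st,[*a,200],y))
E
```

```text
t 22.0333 pos [ 355.3 -286.3   54.2] sd [0. 0. 0.] rot [-2.356 -2.078 -0.   ] w 43.8 gf 15.0 F [-0.7  0.6  0.2]
[589.32223137 -79.03040755] [604.67776863  46.03040755] (array([ 5.87,  5.16, -3.64]), np.float64(-0.028232458638974833))
```

Request:
arm_command([
  [0,0,-0.5],
  [0,0,-1],
  [0,0,-1],
  [0,0,-1],
  [0.5,0.44,0],
  [0.7,0.61,0],
  [0.7,0.61,0],
  [0.7,0.61,0],
  [0.7,0.61,0],
  [0.7,0.61,0],
  [0.7,0.61,0],
  [0.7,0.61,0],
], twist=[0,0,0,0,0,0,0,0,0,0,0,0], grip=[0.38,0.38,0.38,0.38,0.38,0.38,0.38,0.38,0.38,0.38,0.38,0.38])

```text
clock: 23.03
tool_pos: [570.0, -93.9, 193.9]
eef_rot: [-2.355, -2.078, 0.001]
contact_force: [-0.2, -0.5, -0.8]
grip_width: 43.6
gripper_force: 15.0
```

Request:
arm_command([
  [0.47,0.45,0],
  [0,0,0],
  [0,0,0],
  [0,0,0],
], twist=[0,0,0,0], grip=[0.38,0.38,0.38,0.38])

```text
clock: 23.37
tool_pos: [588.4, -79.4, 193.6]
eef_rot: [-2.355, -2.078, 0.003]
contact_force: [0.2, 0.4, -0.8]
grip_width: 44.0
gripper_force: 15.0
```

```bash
python3 - <<'E'
from h import *
st,d=avg(3);np.savez("w12.npz",**d); cv2.imwrite("pics/w12.png",d["color"][:,:,::-1])
print(rel(st,[589.3,-79,60.2],np.radians(-7)))
E
```

```text
t 23.5167 pos [588.3 -79.9 194.1] sd [0.  0.1 0.2] rot [-2.357e+00 -2.076e+00  1.000e-03] w 44.0 gf 15.0 F [-1.  -0.4 -1.6]
(array([0.03, 0.02, 3.35]), np.float64(-0.04221624047077673))
```

View pics/w12.png

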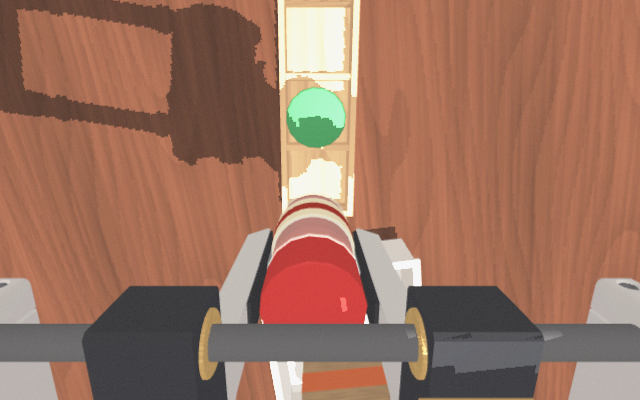

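```bash
python3 - <<'E'
from h import *
d=np.load("w12.npz")
c=np.array([597,-16.5]);y=np.radians(-7);ex=np.array([np.cos(y),np.sin(y)]);ey=np.array([-ex[1],ex[0]])
for n,p,z in [("L",(282,150),35),("R",(354,150),35),("Ltop",(281,60),35),("Rtop",(357,60),35),("near end",(352,216),35),("div+",(318,76),30),("div-",(318,146),30),("lid",(316,117),106)]:
    q=onz(d,p,z); print(n,q.round(1),"tray",((q-c)@ex).round(1),((q-c)@ey).round(1))
g=cv2.cvtColor(d["color"],cv2.COLOR_RGB2HSV); print(g[100,270:370:3].tolist()); print(g[60:230:4,345].tolist())
E
```

```text
L [564.1 -46.1] tray -29.0 -33.4
R [629.8 -54.4] tray 37.2 -33.6
Ltop [574.9  30.8] tray -27.7 44.3
Rtop [639.8  22.6] tray 37.7 44.0
near end [ 621.8 -117.9] tray 37.0 -97.6
div+ [605.   14.1] tray 4.2 31.3
div- [597.4 -47.3] tray 4.2 -30.5
lid [598.8 -16.9] tray 1.9 -0.1
[[9, 119, 109], [9, 116, 108], [10, 115, 109], [12, 106, 128], [17, 100, 228], [15, 102, 219], [15, 101, 218], [47, 86, 178], [70, 89, 246], [71, 89, 246], [71, 86, 246], [71, 85, 246], [71, 83, 246], [71, 83, 246], [71, 82, 246], [71, 80, 247], [72, 81, 246], [72, 78, 247], [71, 79, 246], [71, 75, 247], [72, 74, 247], [72, 75, 247], [72, 74, 247], [64, 104, 234], [18, 95, 233], [18, 96, 234], [14, 103, 206], [16, 102, 223], [16, 98, 228], [9, 131, 185], [9, 132, 186], [8, 125, 173], [10, 130, 167], [10, 130, 169]]
[[17, 95, 233], [17, 95, 233], [17, 95, 234], [17, 94, 234], [30, 17, 247], [18, 93, 236], [17, 95, 234], [17, 96, 234], [17, 95, 234], [18, 94, 235], [18, 96, 234], [17, 99, 233], [16, 97, 226], [24, 88, 204], [50, 87, 194], [30, 79, 198], [17, 100, 217], [17, 96, 230], [16, 98, 229], [17, 98, 228], [17, 95, 230], [15, 104, 211], [16, 101, 224], [16, 97, 232], [17, 98, 232], [17, 95, 231], [17, 98, 230], [16, 96, 228], [16, 97, 229], [15, 97, 223], [15, 98, 223], [16, 100, 217], [15, 98, 218], [15, 102, 213], [14, 104, 213], [15, 102, 211], [15, 103, 200], [15, 104, 209], [30, 17, 247], [18, 68, 232], [3, 180, 153], [22, 54, 221], [22, 44, 232]]
```

Request:
arm_command([
  [0.02,0.1,0.3],
  [0,0,0.7],
  [0,0,0.7],
  [0,0,0.6],
  [0,0,0.5],
  [0,0,0.3],
  [0,0,0.1],
  [0,0,0],
  [0,0,0],
  [0,0,0],
], twist=[0,0,0,0,0,0,0,0,0,0], grip=[0.38,0.38,0.38,0.38,0.38,0.38,0.38,0.38,0.38,0.38])

```text
clock: 24.35
tool_pos: [594.3, -79.3, 67.3]
eef_rot: [2.355, 2.077, 0.002]
contact_force: [-0.3, -0.2, -0.5]
grip_width: 43.7
gripper_force: 15.0
```

```bash
python3 - <<'E'
from h import *
st,d=avg(2)
print(rel(st,[592.3,-79.4,60.2],np.radians(-7)))
E
```

```text
t 24.45 pos [594.3 -79.1  67.4] sd [0.  0.1 0. ] rot [2.355e+00 2.077e+00 2.000e-03] w 43.9 gf 15.0 F [-0.  -0.1 -0.7]
(array([-0.01, -0.05,  0.18]), np.float64(-0.030193265880557856))
```

Request:
arm_command([
  [0,-0.02,0.04],
  [0,0,0.04],
  [0,0,0.04],
  [0,0,0.04],
  [0,0,0],
  [0,0,0],
], twist=[0,0,0,0,0,0], grip=[0.38,0.38,0.38,0.38,0.38,0.38])

```text
clock: 24.95
tool_pos: [592.7, -78.7, 60.2]
eef_rot: [2.356, 2.078, 0.0]
contact_force: [-1.6, -0.4, 2.9]
grip_width: 43.4
gripper_force: 15.0
```

Request:
arm_command([
  [0,0,0.02],
  [0,0,0.02],
  [0,0,0],
  [0,0,0],
], twist=[0,0,0,0], grip=[0.38,0.38,0.38,0.38])

```text
clock: 25.28
tool_pos: [592.7, -78.7, 60.1]
eef_rot: [2.355, 2.078, 0.001]
contact_force: [-2.9, 0.7, 11.7]
grip_width: 43.8
gripper_force: 15.0
```

Request:
arm_command([
  [0,0,-0.03],
  [0,0,0],
  [0,0,0],
  [0,0,0],
  [0,0,-0.4],
  [0,0,-0.8],
  [0,0,-0.9],
  [0,0,-0.9],
  [0,0,-0.9],
  [0,0,-0.5],
  [0,0,0],
  [0,0,0],
], twist=[0,0,0,0,0,0,0,0,0,0,0,0], grip=[0.55,0.7,0.85,1,1,1,1,1,1,1,1,1])

```text
clock: 26.28
tool_pos: [593.1, -78.8, 236.0]
eef_rot: [2.355, 2.077, 0.002]
contact_force: [-0.1, -0.4, -1.2]
grip_width: 94.2
gripper_force: 0.0
```

```bash
python3 - <<'E'
from h import *
st,d=avg(2);np.savez("w13.npz",**d)
lid(d,"red",106); lid(d,"green",106); print(rel(st,[412,144.6,235],np.radians(-7)))
E
```

```text
t 26.3833 pos [591.9 -78.6 233.9] sd [0.2 0.1 0.5] rot [-2.354 -2.076  0.003] w 93.9 gf 0.0 F [-0.6 -0.1 -1.3]
red [313.1 195.9] [39.  48.4] (290, 181, 48, 36) top [591.9 -83.2] vol [590.7 -88.3]
green [311.  116.9] [49.4 50.9] (287, 92, 49, 51) top [598.5 -16.9] vol [598.4 -17.5]
(array([ 4.97, -5.16, -0.01]), np.float64(-0.029189193965786824))
```

Request:
arm_command([
  [0.62,-0.64,0],
  [0.62,-0.64,0],
  [0.62,-0.64,0],
  [0.62,-0.64,0],
  [0.62,-0.64,0],
  [0.62,-0.64,0],
  [0.62,-0.64,0],
  [0.62,-0.64,0],
  [0,0,0],
  [0,0,0],
  [0,0,0],
], twist=[0,0,0,0,0,0,0,0,0,0,0], grip=[1,1,1,1,1,1,1,1,1,1,1])

```text
clock: 27.3
tool_pos: [414.0, 143.3, 234.3]
eef_rot: [-2.355, -2.079, 0.003]
contact_force: [1.1, -0.3, -0.4]
grip_width: 94.1
gripper_force: 0.0
```

```bash
python3 - <<'E'
from h import *
st,d=avg(2);np.savez("w14.npz",**d)
lid(d,"yellow",100); print(st["q"].round(2),proj(d,[[412,144.6,100]]),rel(st,[412,144.6,55],np.radians(-7)))
h=hsv(d);print(h[140:230:6,311].tolist())
E
```

```text
t 27.4 pos [414.7 142.9 234.5] sd [0.1 0.1 0.1] rot [-2.357e+00 -2.077e+00  2.000e-03] w 94.0 gf 0.0 F [ 0.   1.1 -0.1]
yellow [315.3 176.1] [30.8 44.7] (293, 160, 45, 28) top [418.3 154. ] vol [419.2 154.2]
[ 0.17  0.06  1.74 -0.    1.34  0.3 ] [[309.4985083  187.38099829]] (array([ 0.04, -0.07,  4.49]), np.float64(-0.04004859159609945))
[[6, 104, 83], [8, 104, 81], [17, 115, 179], [20, 98, 195], [21, 154, 191], [22, 157, 210], [21, 154, 209], [30, 91, 247], [30, 92, 247], [30, 94, 247], [30, 95, 247], [30, 97, 247], [9, 134, 137], [9, 131, 136], [8, 128, 138]]
```

```bash
sed -i 's/(H>20)&(H<34)&(s>120)&(v>110)/(H>19)\&(H<36)\&(s>80)\&(v>150)/' h.py; python3 - <<'E'
from h import *
d=np.load("w14.npz"); lid(d,"yellow",100)
E
```

```text
yellow [313.8 184.2] [47.1 53.2] (291, 158, 47, 53) top [416.1 147. ] vol [415.7 143.8]
```

Request:
arm_command([
  [0.04,0,0.8],
  [0,0,0.8],
  [0,0,0.8],
  [0,0,0.8],
  [0,0,0.8],
  [0,0,0.3],
  [0,0,0.17],
  [0,0,0],
  [0,0,0],
  [0,0,0],
], twist=[0,0,0,0,0,0,0,0,0,0], grip=[1,1,1,1,1,1,1,1,1,1])

```text
clock: 28.23
tool_pos: [415.9, 145.1, 57.6]
eef_rot: [2.356, 2.076, 0.003]
contact_force: [0.1, -0.1, 0.6]
grip_width: 93.8
gripper_force: 0.0
```

Request:
arm_command([
  [0,0,0],
  [0,0,0],
  [0,0,0],
  [0,0,0],
  [0,0,0],
  [0,0,0],
  [0,0,0],
  [0,0,0],
], twist=[0,0,0,0,0,0,0,0], grip=[0.7,0.5,0.38,0.38,0.38,0.38,0.38,0.38])

```text
clock: 28.9
tool_pos: [414.8, 145.3, 56.8]
eef_rot: [2.356, 2.078, 0.001]
contact_force: [2.1, -0.2, 0.5]
grip_width: 44.1
gripper_force: 2.7
```

```bash
python3 - <<'E'
from h import *
st,d=avg(2)
lid(d,"yellow",100,(200,150,430,323));print(proj(d,[[*st["tool_pos"][:2],100]]),rel(st,[607.7,45.7,194],np.radians(-7)))
E
```

```text
t 29.0 pos [414.8 145.3  56.7] sd [0. 0. 0.] rot [2.356e+00 2.078e+00 1.000e-03] w 43.7 gf 15.0 F [-1.2  0.3  0.1]
yellow [311.8 295.7] [105.  127.3] (259, 233, 106, 90) top [415.3 148.4] vol [415.  146.8]
[[311.55918205 302.72034351]] (array([-1.87,  5.1 , -3.43]), np.float64(-0.02789763317040676))
```

Request:
arm_command([
  [0,0,-0.5],
  [0,0,-1],
  [0,0,-1],
  [0,0,-0.9],
  [-0.3,0.8,0],
  [-0.34,0.92,0],
  [-0.34,0.92,0],
  [-0.34,0.92,0],
  [-0.34,0.92,0],
  [-0.21,0.62,0],
  [0,0,0],
  [0,0,0],
], twist=[0,0,0,0,0,0,0,0,0,0,0,0], grip=[0.38,0.38,0.38,0.38,0.38,0.38,0.38,0.38,0.38,0.38,0.38,0.38])

```text
clock: 30.0
tool_pos: [607.8, 44.8, 191.2]
eef_rot: [-2.356, -2.075, 0.003]
contact_force: [-0.9, 0.2, -0.8]
grip_width: 43.5
gripper_force: 15.0
```

```bash
python3 - <<'E'
from h import *
st,d=avg(2)
print(rel(st,[607.7,45.7,62.7],np.radians(-7)))
E
```

```text
t 30.1 pos [606.3  45.8 191.7] sd [0.2 0.2 0.2] rot [-2.354 -2.077  0.003] w 43.5 gf 15.0 F [-0.1 -0.2 -1.1]
(array([0.  , 0.04, 3.22]), np.float64(-0.027623472306207947))
```

Request:
arm_command([
  [0,0.03,0.3],
  [0,0,0.7],
  [0,0,0.7],
  [0,0,0.6],
  [0,0,0.5],
  [0,0,0.2],
  [0,0,0.08],
  [0,0,0],
  [0,0,0],
  [0,0,0],
], twist=[0,0,0,0,0,0,0,0,0,0], grip=[0.38,0.38,0.38,0.38,0.38,0.38,0.38,0.38,0.38,0.38])

```text
clock: 30.93
tool_pos: [609.7, 45.6, 71.1]
eef_rot: [2.354, 2.077, 0.004]
contact_force: [0.2, 0.2, -1.7]
grip_width: 43.7
gripper_force: 15.0
```

```bash
python3 - <<'E'
from h import *
st,d=avg(2)
print(rel(st,[607.7,45.7,62.7],np.radians(-7)))
E
```

```text
t 31.0333 pos [609.6  45.5  70.9] sd [0.1 0.  0.1] rot [2.355 2.077 0.003] w 43.7 gf 15.0 F [ 0.4  0.1 -2. ]
(array([-0.  , -0.05,  0.21]), np.float64(-0.028126649139181836))
```

Request:
arm_command([
  [0,-0.02,0.04],
  [0,0,0.04],
  [0,0,0.04],
  [0,0,0.04],
  [0,0,0.03],
  [0,0,0],
  [0,0,0],
], twist=[0,0,0,0,0,0,0], grip=[0.38,0.38,0.38,0.38,0.38,0.38,0.38])

```text
clock: 31.62
tool_pos: [608.2, 45.4, 62.4]
eef_rot: [2.356, 2.078, 0.001]
contact_force: [-0.6, -0.7, 4.7]
grip_width: 43.4
gripper_force: 15.0
```

Request:
arm_command([
  [0,0,0.02],
  [0,0,0.02],
  [0,0,0],
  [0,0,0],
], twist=[0,0,0,0], grip=[0.38,0.38,0.38,0.38])

```text
clock: 31.95
tool_pos: [608.5, 45.4, 62.2]
eef_rot: [2.355, 2.077, 0.002]
contact_force: [-1.7, -0.9, 11.7]
grip_width: 43.5
gripper_force: 15.0
```

Request:
arm_command([
  [0,0,-0.03],
  [0,0,0],
  [0,0,0],
  [0,0,0],
  [0,0,-0.4],
  [0,0,-0.8],
  [0,0,-0.9],
  [0,0,-0.9],
  [0,0,-0.9],
  [0,0,-0.5],
  [0,0,0],
  [0,0,0],
], twist=[0,0,0,0,0,0,0,0,0,0,0,0], grip=[0.55,0.7,0.85,1,1,1,1,1,1,1,1,1])

```text
clock: 32.95
tool_pos: [608.3, 45.5, 238.0]
eef_rot: [2.355, 2.077, 0.002]
contact_force: [0.2, -0.2, -1.4]
grip_width: 94.1
gripper_force: 0.0
```

Request:
arm_command([
  [0,0,0],
  [0,0,0],
  [0,0,0],
  [0,0,0],
  [0,0,0],
  [0,0,0],
  [0,0,0],
  [0,0,0],
  [0,0,0],
  [0,0,0],
  [0,0,0],
  [0,0,0],
], twist=[-1,-1,-1,-1,-1,-1,-1,-1,-1,-1,-1,-1], grip=[1,1,1,1,1,1,1,1,1,1,1,1])

```text
clock: 33.95
tool_pos: [606.5, 45.6, 234.2]
eef_rot: [-0.675, -3.062, 0.001]
contact_force: [-0.1, 0.4, -0.8]
grip_width: 94.2
gripper_force: 0.0
```

Request:
arm_command([
  [0,0,0],
  [0,0,0],
  [0,0,0],
], twist=[-1,0,0], grip=[1,1,1])

```text
clock: 34.2
tool_pos: [606.9, 45.5, 235.1]
eef_rot: [-0.527, -3.093, 0.001]
contact_force: [-0.8, -0.6, 1.2]
grip_width: 94.2
gripper_force: 0.0
```

```bash
python3 - <<'E'
from h import *
st,d=avg(2)
print(st["q"].round(2),rel(st,[338.4,277.5,200],np.radians(71)))
E
```

```text
t 34.3 pos [607.2  45.5 235.8] sd [0.1 0.  0.2] rot [-0.526 -3.095  0.   ] w 93.9 gf 0.0 F [ 0.5 -0.3 -0.1]
[-0.04  0.32  1.4   0.    1.42 -1.27] (array([8.26, 3.25, 0.91]), np.float64(-0.04790635149572372))
```

Request:
arm_command([
  [0.83,0.32,0],
  [0.83,0.32,0],
  [0.83,0.33,0],
  [0.83,0.33,0],
  [0.83,0.33,0.1],
  [0.83,0.33,0.2],
  [0.83,0.33,0.2],
  [0.83,0.32,0.2],
  [0.83,0.32,0.2],
  [0.79,0.31,0],
  [0,0,0],
  [0,0,0],
], twist=[0,0,0,0,0,0,0,0,0,0,0,0], grip=[1,1,1,1,1,1,1,1,1,1,1,1])

```text
clock: 35.3
tool_pos: [337.1, 277.1, 201.4]
eef_rot: [0.519, 3.098, -0.0]
contact_force: [0.7, 0.6, -0.0]
grip_width: 94.3
gripper_force: 0.0
```

```bash
python3 - <<'E'
from h import *
st,d=avg(3); np.savez("w15.npz",**d); cv2.imwrite("pics/w15.png",d["color"][:,:,::-1])
print(st["q"].round(2),rel(st,[338.4,277.5,40],np.radians(71)))
h=hsv(d);H,s,v=[h[...,i].astype(int) for i in range(3)]
c,ct=blob((H<40)&(s>15)&(s<100)&(v>120),(220,110,410,300),5);print(cv2.boundingRect(ct));r=cv2.minAreaRect(ct);P=np.array([onz(d,p,70) for p in cv2.boxPoints(r)]);print(P.mean(0),[(np.linalg.norm(P[i+1]-P[i]).round(1),np.degrees(np.arctan2(*(P[i+1]-P[i])[::-1])).round(1)) for i in (0,1)])
E
```

```text
t 35.45 pos [338.9 276.3 201.6] sd [0.5 0.2 0. ] rot [0.525 3.096 0.   ] w 94.1 gf 0.0 F [-0.1 -0.2  0.7]
[ 0.52  0.08  1.8  -0.    1.26 -0.71] (array([0.03, 0.02, 4.04]), np.float64(-0.04138871705850041))
(297, 158, 34, 13)
[317.74795809 283.97077278] [(np.float64(27.9), np.float64(70.8)), (np.float64(10.3), np.float64(-18.5))]
```

View pics/w15.png

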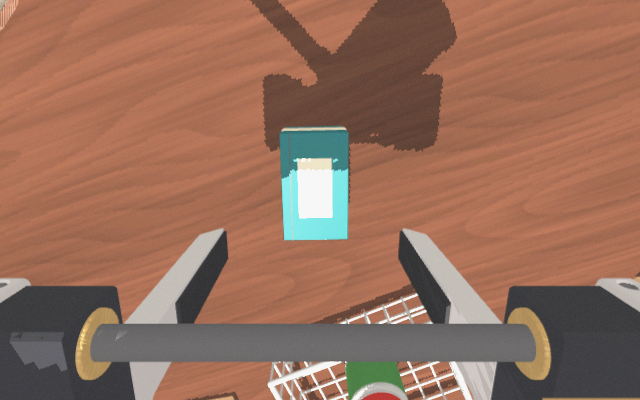

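Request:
arm_command([
  [0.02,0.02,0.8],
  [0,0,0.8],
  [0,0,0.8],
  [0,0,0.8],
  [0,0,0.6],
  [0,0,0.24],
  [0,0,0],
  [0,0,0],
  [0,0,0],
], twist=[0,0,0,0,0,0,0,0,0], grip=[1,1,1,1,1,1,1,1,1])

```text
clock: 36.2
tool_pos: [339.5, 277.5, 40.6]
eef_rot: [0.525, 3.096, 0.002]
contact_force: [-0.6, 0.9, 1.2]
grip_width: 94.1
gripper_force: 0.0
```

Request:
arm_command([
  [0,0,0],
  [0,0,0],
  [0,0,0],
  [0,0,0],
  [0,0,0],
  [0,0,0],
  [0,0,0],
  [0,0,0],
], twist=[0,0,0,0,0,0,0,0], grip=[0.8,0.65,0.5,0.5,0.5,0.5,0.5,0.5], force=10)

```text
clock: 36.87
tool_pos: [338.1, 277.7, 40.1]
eef_rot: [0.523, 3.097, 0.001]
contact_force: [-1.0, 1.0, 3.4]
grip_width: 58.1
gripper_force: 10.0
```

Request:
arm_command([
  [0,0,0],
  [0,0,-0.5],
  [0,0,-1],
  [0,0,-1],
  [0,0,-1],
  [0,0,-0.5],
  [0,0,0],
  [0,0,0],
], twist=[0,0,0,0,0,0,0,0], grip=[0.5,0.5,0.5,0.5,0.5,0.5,0.5,0.5])

```text
clock: 37.53
tool_pos: [338.1, 277.5, 200.3]
eef_rot: [0.523, 3.096, 0.002]
contact_force: [-0.8, -0.8, -1.1]
grip_width: 58.2
gripper_force: 10.0
```

```bash
python3 - <<'E'
from h import *
st,d=avg(2)
w=np.load("w3.npz")
# bin empty zone: between stock carton's +y side and bin's +y wall, at y -43..91 -> centre +24
print(st["q"].round(2),rel(st,[599.5,-231.5,200],np.radians(90)))
E
```

```text
t 37.6333 pos [336.9 276.8 198.6] sd [0.2 0.1 0.4] rot [-5.230e-01 -3.095e+00  3.000e-03] w 58.0 gf 10.0 F [-1.1  0.6 -0.8]
[ 0.53  0.08  1.81 -0.    1.25 -0.71] (array([-10.37,  -9.85,  -0.03]), np.float64(-3.1950280777944706))
```

Request:
arm_command([
  [0,0,0],
  [0,0,0],
  [0,0,0],
  [0,0,0],
  [0,0,0],
  [-0.3,-0.6,0],
  [-0.42,-0.85,0],
  [-0.42,-0.85,0],
  [-0.42,-0.85,0],
  [-0.42,-0.85,0],
  [-0.42,-0.85,0],
  [-0.42,-0.85,0],
], twist=[-0.8,-0.8,-0.8,-0.8,0,0,0,0,0,0,0,0], grip=[0.5,0.5,0.5,0.5,0.5,0.5,0.5,0.5,0.5,0.5,0.5,0.5])

```text
clock: 38.63
tool_pos: [450.3, 47.8, 198.4]
eef_rot: [-0.003, -3.139, -0.001]
contact_force: [1.2, -0.4, -0.2]
grip_width: 58.4
gripper_force: 10.0
```

Request:
arm_command([
  [-0.42,-0.85,0],
  [-0.42,-0.85,0],
  [-0.42,-0.85,0],
  [-0.42,-0.85,0],
  [-0.42,-0.85,0],
  [-0.42,-0.85,0],
  [-0.42,-0.85,0],
  [-0.42,-0.8,0],
  [-0.3,-0.3,0],
  [0,0,0],
  [0,0,0],
  [0,0,0],
], twist=[0,0,0,0,0,0,0,0,0,0,0,0], grip=[0.5,0.5,0.5,0.5,0.5,0.5,0.5,0.5,0.5,0.5,0.5,0.5])

```text
clock: 39.63
tool_pos: [596.1, -231.1, 198.3]
eef_rot: [-0.0, -3.138, -0.004]
contact_force: [-0.3, 0.9, -0.4]
grip_width: 58.2
gripper_force: 10.0
```

```bash
python3 - <<'E'
from h import *
st,d=avg(2); np.savez("w16.npz",**d)
print(st["q"].round(2),rel(st,[599.5,-231.5,44],np.radians(90)))
E
```

```text
t 39.7333 pos [ 596.3 -230.9  199.2] sd [0.1 0.  0.2] rot [ 2.00e-03 -3.14e+00 -2.00e-03] w 58.2 gf 10.0 F [ 0.8  0.2 -1.1]
[-0.48  0.38  1.39  0.    1.37 -2.05] (array([-0.09, -0.02,  3.88]), np.float64(0.009858162159067282))
```

Request:
arm_command([
  [-0.09,-0.02,0.5],
  [0,0,0.8],
  [0,0,0.8],
  [0,0,0.7],
  [0,0,0.5],
  [0,0,0.3],
  [0,0,0.08],
  [0,0,0],
  [0,0,0],
  [0,0,0],
], twist=[0,0,0,0,0,0,0,0,0,0], grip=[0.5,0.5,0.5,0.5,0.5,0.5,0.5,0.5,0.5,0.5])

```text
clock: 40.57
tool_pos: [601.9, -233.3, 54.3]
eef_rot: [-0.001, 3.139, -0.002]
contact_force: [-0.6, -0.4, -0.2]
grip_width: 58.0
gripper_force: 10.0
```

Request:
arm_command([
  [0,0,0.04],
  [0,0,0.04],
  [0,0,0.03],
  [0,0,0],
  [0,0,0],
], twist=[0,0,0,0,0], grip=[0.5,0.5,0.5,0.5,0.5])

```text
clock: 40.98
tool_pos: [600.9, -233.2, 48.2]
eef_rot: [0.001, -3.142, -0.0]
contact_force: [-0.1, 0.5, -0.4]
grip_width: 57.6
gripper_force: 10.0
```

Request:
arm_command([
  [0,0,0.04],
  [0,0,0.04],
  [0,0,0.02],
  [0,0,0],
  [0,0,0],
], twist=[0,0,0,0,0], grip=[0.5,0.5,0.5,0.5,0.5])

```text
clock: 41.4
tool_pos: [600.9, -233.2, 44.2]
eef_rot: [0.001, -3.141, -0.0]
contact_force: [-0.0, -0.4, -0.7]
grip_width: 57.9
gripper_force: 10.0
```

Request:
arm_command([
  [0,0,0.02],
  [0,0,0],
  [0,0,0],
], twist=[0,0,0], grip=[0.5,0.5,0.5])

```text
clock: 41.65
tool_pos: [600.9, -233.2, 44.2]
eef_rot: [-0.001, 3.141, -0.0]
contact_force: [-2.9, -0.1, 5.2]
grip_width: 58.1
gripper_force: 10.0
```

Contact on the bin floor. Release gently, rise, verify.

Request:
arm_command([
  [0,0,0],
  [0,0,0],
  [0,0,0],
  [0,0,0],
  [0,0,-0.4],
  [0,0,-0.8],
  [0,0,-0.9],
  [0,0,-0.9],
  [0,0,-0.9],
  [0,0,-0.5],
  [0,0,0],
  [0,0,0],
], twist=[0,0,0,0,0,0,0,0,0,0,0,0], grip=[0.68,0.78,0.8,0.8,0.8,0.8,0.8,0.8,0.8,0.8,0.8,0.8])

```text
clock: 42.65
tool_pos: [601.4, -233.4, 220.3]
eef_rot: [-0.001, 3.139, -0.002]
contact_force: [-0.3, -0.3, 0.3]
grip_width: 75.4
gripper_force: 0.0
```

```bash
python3 - <<'E'
from h import *
from bench import get_image,read_state
s=get_image("side")["color"][:,:,::-1]; t=get_image("scene")["color"][:,:,::-1]; print(read_state()["contact_force"])
cv2.imwrite("pics/fin.png",np.vstack([cv2.resize(t[170:310,190:530],(800,330)),cv2.resize(s[110:280,190:450],(400,262)).copy() if 0 else cv2.copyMakeBorder(cv2.resize(s[110:275,190:450],(420,266)),0,0,0,380,0)]))
E
```

```text
[ 0.04041888 -0.57570715 -0.19088597]
```

View pics/fin.png

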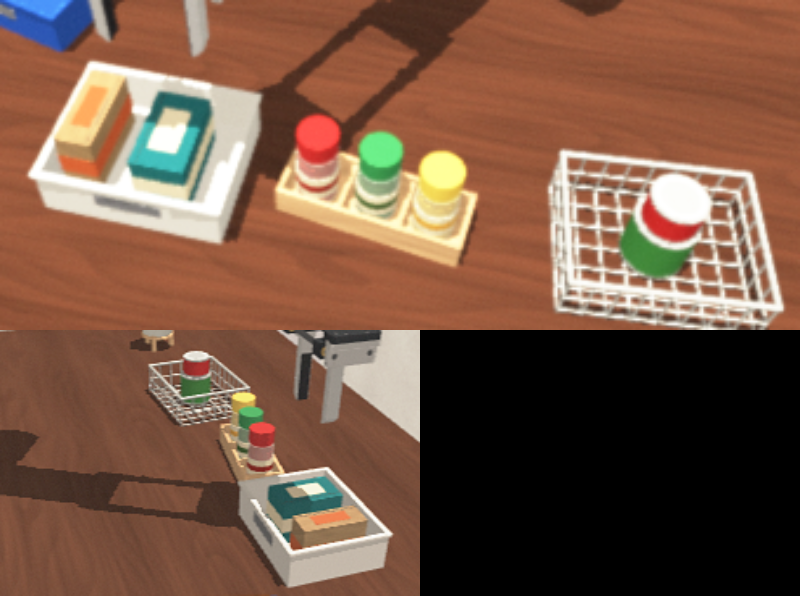

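The picture shows the tins stacked in the basket, the three jars upright one to a bay, and the tea carton upright beside the stock carton, with the gripper clear of everything.

```bash
python3 -c "
from bench import *
print(sign_off())"
```

```text
the job is handed in; nothing more can be done
None
```

All five groceries are put away as asked and the job is handed in at about 43 s of the 128 s allowed; the last camera views showed everything in place, though the sign-off gave no verdict.

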